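Clamp a transmitter in the leak-test press

TASK

Push the transmitter body gently along the bed of the leak-test press until it is fully home against the back stop, then screw the press down onto it by turning the T-handle clockwise, which takes one to two half turns or so. Stop as soon as the clamp is firmly tight: not loose, and not overtightened. Leave the transmitter home and clamped, and do not disturb the other things nearby.

Things in the scene. Friction and masses are not known exactly. Their poses are not given: they have to be found in the camera images.
- bed: Fixed dark steel bed plate of the press, 230 x 110 x 12 mm. Origin on the table under the spindle axis; x along the sliding direction, from the open front to the back stop; z up. Guide bars along x from -115 to +35 mm, tops 32 mm above the table, leave the transmitter 1.5 to 2 mm clearance each side.
- stop (a point): Middle of the front face of the back stop, a cross bar 34 mm high on the bed: 35 mm along the bed's x from its origin, 30 mm above the table.
- press: Blue C-frame of the press, fixed on the bed, same origin and axes. Column at x = 55 to 95 mm; arm 50 mm wide from x = 95 to -27 mm, underside 155 mm and top 185 mm above the table (a collar on top reaches 191 mm). It carries the T-handle above the arm and the foot below it.
- spindle (a point): Fixed point on the axis at the arm's underside, 155 mm up. Below it hangs a round rubber foot 36 mm across, on a rod: it turns with the handle and goes down 24 mm per turn clockwise (from above). It starts 9 to 20 mm above the height of the transmitter's cap: 2.4 to 5.2 rad of turning until it touches; the handle's pose does not tell which. Springy: firm about 0.4 to 0.9 rad after.
- handle: Steel T-handle. Origin on the axis, mid bar, 220 mm above the table; x along the bar, z up. Round bar 110 mm long, 12 mm thick, with 16 mm collars on the last 8 mm of each end, both ends alike; stem 22 mm across below. Its height does not change as it turns; it stays where it is left.
- bar_end (a point): A point on the bar 42 mm from the axis, a good place to hold or push one end (the other end is its mirror). Turning takes 0.12 N m while the foot is free (3 N here). After touching the torque climbs by 7 to 13 mN m per newton of clamp and stays on the hand at rest: firm is 0.35 to 0.5 N m (8 to 12 N here). Over 80 N of clamp (0.6 N m or more) is overtightened.
- transmitter: Steel body standing loose on the bed between the guides, 0.64 to 0.92 kg. Block 70 (x) x 62 (y) x 52 mm high, capped round neck 46 mm across on top, to 92 mm. Origin at the centre of the block's underside, under the neck; x as the bed's. Starts 25 to 60 mm short of home. Home: block against the back stop, origin over the bed's origin.
- stub (a point): End of the transmitter's pipe stub, 24 mm across, 60 mm long, pointing to -x towards the open front: 95 mm from the body's origin, 28 mm above its underside. Push here, along the bed's x; sliding takes 3 to 8 N, up to about 20 N where it binds in the guides. More than 40 N is too hard.
- spare: Bystander: an identical transmitter without the cap, standing to the left of the press. Leave alone.
- meter: Bystander: a flat black hand-held meter, 85 x 140 x 30 mm, lying to the right of the press. Leave alone.
- flange: Bystander: a loose steel flange ring 68 mm across and 14 mm high, lying on the right. Leave alone.
Mind the look-alikes: they are no part of the job. Leave any brown or purple look-alike of the transmitter alone.

How it is judged:
On the way, in this order (a step that is already met when the one before it is completed fails the run):
1. the transmitter is home against the back stop, with the foot not yet on it (x of transmitter in the frame of bed above -0.003 m and contact force between press and transmitter below 1 N), for 0.1 s.
2. the foot clamps the transmitter firmly (20 N or more) (contact force between press and transmitter above 20 N), for 0.2 s.
At the end, for the whole second after the job is handed in: The transmitter stands upright on the bed within 4 mm of home against the back stop, held by the foot with 20 to 80 N; the handle is released and still (contact force between press and transmitter between 20 and 80 N and horizontal distance between transmitter and bed below 0.004 m and angle between transmitter's own z axis and vertical below 0.04 rad and angular speed of handle below 0.05 rad/s); the robot touches nothing.
It fails at once if the transmitter is overtightened (clamp over 80 N) (contact force between press and transmitter above 80 N).
It fails at once if the transmitter is pushed with more than 40 N (contact force between the fingers and transmitter above 40 N).
It fails at once if a bystander is moved by more than 15 mm (distance of any of spare, meter, flange from where it was at the start of the episode above 0.015 m).
It also fails if it takes over 70 s, if anything falls off the work surface, if the arm or the gripper's body presses on something with over 40 N, if the wrist force passes 120 N, or if a joint passes its speed limit or range.

ROBOT

A 7-joint arm with a two-finger parallel gripper is mounted at the origin on the work surface. World frame = base frame: x ahead of the robot, y to its left, z up, the work surface at z = 0. Lengths are in m, angles in rad, forces in N, time in s.
With the tool pointing down it reaches from about 0.425 to 0.925 m from the base axis. Payload 6.8 kg.
Tool frame: the origin (TCP) lies at the centre of the arm's flange, where the gripper is bolted on; the fingertips stand 173 mm ahead of it and the grasp point (between the pads) lies 155 mm ahead of it (r.hold_point_z is the distance from the TCP to the grasp point, in m); z points along the fingers, x is the direction in which the jaws open and shut, and the axes are right-handed (so a half turn about z gives the same grasp; the last joint's range is limited). The gripper opens to 85 mm and grips with 20 to 120 N. Pads are 22 mm wide; open, the fingers measure 114 mm over their backs; the gripper's body (76 mm by 85 mm) begins 54 mm behind the grasp point. The pads swing forward as they close: fully open they stand 13 mm farther back than shut.
Start: joints at [-1.444, 0.477, 0.022, 1.555, -0.011, 1.109, -0.083], TCP at [0.157, 0.656, 0.405] pointing down, gripper open.
Joint ranges: [-2.96, 2.96], [-0.34, 2.1], [-1.41, 1.46], [0.24, 2.44], [-1.37, 4.51], [0.17, 1.92], [-2.96, 2.96]. Speed limits (rad/s): [2.39, 2.39, 3.14, 3.14, 3.14, 3.14, 3.14].

INTERFACE

Orientations are given as a rotation vector (axis times angle).
In Python, from bench import r gives the robot as it stands.
- The arm moves only by the tool apply_moves, never from a script. Its arguments are lists of equal length, an entry for each row: "dp": the shift along the tool's x, y, z scaled (see below), a list of three; "twist": the turn, a rotation vector about the tool's x, y, z scaled (see below), a list of three; "jaw": the closure in counts, from 0 (fully open) to 255 (shut). In form: {"dp": [[x, y, z], ...], "twist": [[rx, ry, rz], ...], "jaw": [jaw, ...]}. A call has 1 to 20 rows; each row shifts and turns the pose as measured when the row begins, along the tool's axes as they then stand; what a row does not reach is not made up. The controller multiplies each number of a shift by 12 cm and each number of a turn by 120 degrees. A row lasts 1/10 s, in which the tool goes at most 50 mm and 8.59 degrees, less where a joint would pass 70% of its speed; a pose out of reach is approached as far as the arm can. A call with a number of a shift or a turn outside -1 to 1 is refused whole. A call with a gripper value outside its range is refused whole. The fingers move at their own pace and stop on an object; "grip_force" is the grip in N (left out, the last holds). Time passes only in rows, so rows that do not move let the fingers close. It gives the time, the measured TCP pose, the force and the opening at its end, in the units of the state.
- r.get_obs(): the state, without advancing time (a new reading comes with each control period).
- r.grab_frame(name): name is "side" or "top"; returns a dict with "color" (384x512x3 uint8, red, green, blue), "z_map" (384x512 float32, m along the optical axis (not along the pixel's ray), 0 where there is no reading), "intrinsics" (3x3 intrinsics, pixels), "R" (3x3) and "t" (3): a world point X has camera coordinates R X + t. Camera axes: x right, y down, z forward; pixel columns grow to the right and rows downward; lengths in m; the calibration is good to about 2 mm. A picture is of the moment at which its call begins.
- r.hand_in(): hands the job in, once; it reports no verdict.
The state is a dict: "clock": time; "joints": joint angles; "qvel": joint speeds; "tau": joint torques, N m; "tcp_pos": TCP position; "orientation": TCP orientation; "contact_force": force on the tool from outside, world axes, zero at the start; "moment": the same for the moment, N m; "grip_width": finger opening in m.
Only numpy, scipy, OpenCV 4.12 (cv2) and the standard library are available. Lean on these libraries where they do the work, as an engineer would, in place of code of your own. Each camera call takes 0.05 s, during which the arm holds its last target.

## Working session

There is one attempt and no reset: what is moved stays moved. The work goes in short steps, Python scripts to look and compute and a tool call to move; the robot and the scene stay as the last step left them, time stands still between calls to the robot, and variables do not carry over. Pictures are saved under pics/ and viewed, and the job is handed in when it is done.

Besides the shell and the picture viewer there is one more tool, called after ">>>" by a JSON object that holds its "op" and its "data", one argument or row to a line. apply_moves: Moves the arm, as the interface text tells. Shifts and turns lie within -1 to 1; 1 stands for 12 cm of shift or 120 degrees of turn. Its arguments: {"type":"object","properties":{"dp":{"type":"array"},"twist":{"type":"array"},"jaw":{"type":"array"},"grip_force":{"type":"number"}},"required":["dp","twist","jaw"]}

```bash
ls; mkdir -p pics; python3 - <<'E'
from bench import r
import cv2,numpy as np
print(r.get_obs(), r.hold_point_z)
for n in("side","top"):
    f=r.grab_frame(n); cv2.imwrite(f"pics/{n}0.png",f["color"][:,:,::-1]); np.savez(f"pics/{n}0.npz",**f)
    R,t=f["R"],f["t"]; print(n,"cam",-R.T@t, "fwd",R[2]); print(f["intrinsics"])
E
```

```text
pics
{'clock': 0.0, 'joints': array([-1.44414727,  0.47780249,  0.0223543 ,  1.5564362 , -0.01148766,
        1.10927368, -0.08311429]), 'qvel': array([ 0.00137819, -0.00010453, -0.00061154,  0.00080553,  0.00055944,
       -0.00023918, -0.0005739 ]), 'tau': array([-1.26294012e-04, -5.96450007e+01,  1.60796966e+00, -2.81207621e+01,
        1.24441463e-02,  9.29964735e-03,  8.49586002e-06]), 'tcp_pos': array([0.15694245, 0.6562278 , 0.40373055]), 'orientation': array([ 2.46533784e+00,  1.94525599e+00, -2.05374550e-03]), 'contact_force': array([-0.07661854, -0.30434318,  0.40484595]), 'moment': array([ 0.02342046, -0.00097753, -0.03010406]), 'grip_width': 0.08517641588820637} 0.1547
side cam [ 0.10948461 -0.41257722  0.55898728] fwd [ 0.59422915  0.60838563 -0.52607855]
[[359.19702992   0.         256.65503281]
 [  0.         359.19702992 195.35130368]
 [  0.           0.           1.        ]]
top cam [0.36674378 0.03287852 1.17027149] fwd [ 0.18164055 -0.03089607 -0.98287952]
[[466.30412427   0.         250.40411132]
 [  0.         466.30412427 185.97992791]
 [  0.           0.           1.        ]]
```

View pics/side0.png

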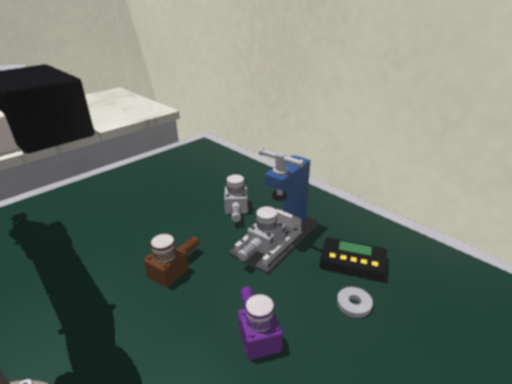

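View pics/top0.png

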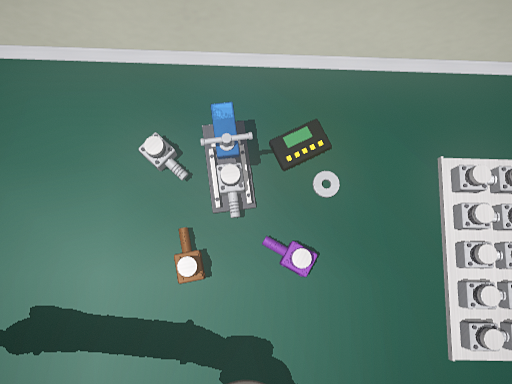

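The top view shows the target, a grey capped transmitter with a grey stub, in the press at (230,173), with its stub end at (236,213). These could be mistaken for it:
- the spare, at (155,147)
- the brown look-alike, at (187,266)
- the purple look-alike, at (300,258)
- the grey rack units, around x=485

I choose the one standing on the dark bed. Next I'll check a close crop and measure.

```bash
cat > h.py <<'E'
import numpy as np,cv2
def pts(f):
    z=f["z_map"].astype(float);K=f["intrinsics"];v,u=np.mgrid[:384,:512]
    c=np.stack([(u-K[0,2])/K[0,0]*z,(v-K[1,2])/K[1,1]*z,z],-1)
    P=(c-f["t"])@f["R"]; P[z==0]=np.nan
    return P
def proj(f,X):
    c=f["R"]@np.asarray(X,float)+f["t"]; p=f["intrinsics"]@c; return p[:2]/p[2]
def ray(f,u,v,h):
    d=f["R"].T@np.linalg.inv(f["intrinsics"])@np.array([u,v,1.]);o=-f["R"].T@f["t"]
    return o+d*(h-o[2])/d[2]
E
python3 - <<'E'
from h import *
f=dict(np.load("pics/top0.npz"));P=pts(f)
c=f["color"];cv2.imwrite("pics/crop_t.png",cv2.resize(c[90:230,180:280,::-1],None,fx=4,fy=4,interpolation=cv2.INTER_CUBIC))
g=dict(np.load("pics/side0.npz"));
cv2.imwrite("pics/crop_s.png",cv2.resize(g["color"][140:280,220:330,::-1],None,fx=5,fy=4.2857,interpolation=cv2.INTER_CUBIC)[:600])
hsv=cv2.cvtColor(c,cv2.COLOR_RGB2HSV)
blue=(hsv[...,0]>100)&(hsv[...,0]<125)&(hsv[...,1]>120)&(hsv[...,2]>70)
m=blue&(abs(P[...,2]-.185)<.012);print("blue top",m.sum(),np.nanmedian(P[blue][:,2]))
q=P[m];
(cx,cy),(w,h),a=cv2.minAreaRect((q[:,:2]*1000).astype(np.float32));print("blue rect",cx,cy,w,h,a)
# handle
reg=np.zeros((384,512),bool);reg[100:220,190:275]=1
m=reg&(abs(P[...,2]-.222)<.02)&~blue;q=P[m];print("handle",m.sum(),q.mean(0))
print(cv2.minAreaRect((q[:,:2]*1000).astype(np.float32)))
# bed/guide
m=reg&(abs(P[...,2]-.012)<.006);q=P[m];print("bed",m.sum(),cv2.minAreaRect((q[:,:2]*1000).astype(np.float32)))
m=reg&(abs(P[...,2]-.104)<.008);q=P[m];print("cap",m.sum(),q.mean(0),cv2.minEnclosingCircle((q[:,:2]*1000).astype(np.float32)))
E
```

```text
blue top 904 0.18470351713022598
blue rect 676.4569702148438 61.51864242553711 121.02438354492188 48.9902229309082 8.82393741607666
handle 355 [0.64209177 0.05579853 0.22441105]
((642.7821044921875, 56.100765228271484), (20.931209564208984, 109.8735580444336), 6.181185245513916)
bed 1366 ((653.4957885742188, 45.13706970214844), (314.0957946777344, 215.7525177001953), 1.5919499397277832)
cap 310 [0.59277559 0.04801079 0.10392485] ((593.0474853515625, 48.23563003540039), 23.691850662231445)
```

View pics/crop_t.png

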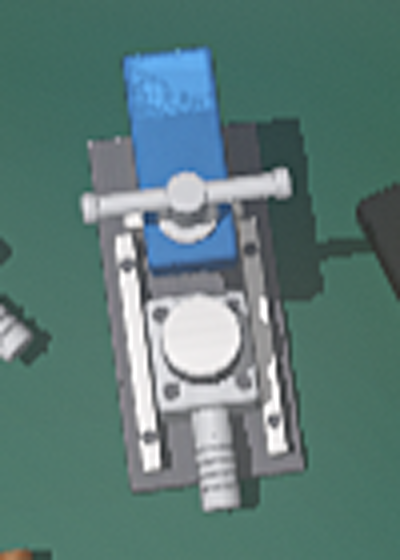

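View pics/crop_s.png

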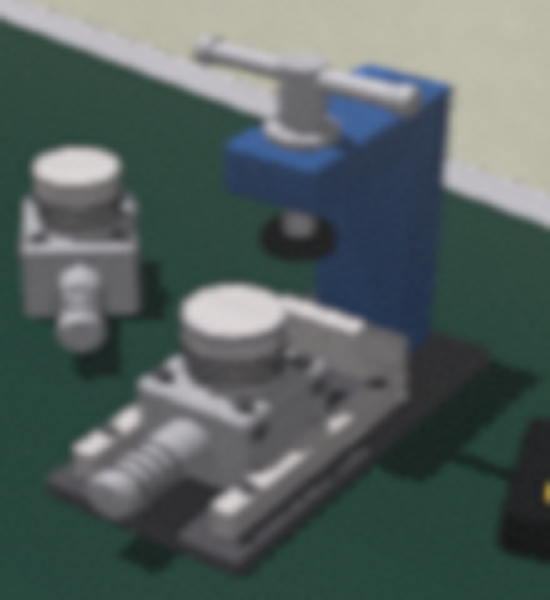

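The crop confirms the choice. The geometry agrees too:
- **Spindle axis:** about (0.643, 0.056), from both the handle and the blue arm.
- **Bed yaw:** about 8.8–9°.
- **Transmitter cap:** (0.593, 0.048) at z=0.104, so about 50 mm short of home.

Next I'll check the stub end and the clearance to the bystanders.

```bash
python3 - <<'E'
from h import *
f=dict(np.load("pics/top0.npz"));P=pts(f);c=f["color"]
reg=np.zeros((384,512),bool);reg[185:222,220:250]=1
m=reg&(P[...,2]>.043)&(P[...,2]<.058);q=P[m];print("stub",m.sum(),q.mean(0),q[:,0].min(),cv2.minAreaRect((q[:,:2]*1000).astype(np.float32)))
for n,(a,b,d,e) in dict(brown=(222,290,165,212),purple=(230,282,255,325),spare=(125,185,130,195)).items():
    q=P[a:b,d:e].reshape(-1,3);q=q[q[:,2]>.02];print(n,q.min(0),q.max(0))
E
```

```text
stub 252 [0.53174701 0.03818393 0.0497102 ] 0.49947146786744895 ((530.4514770507812, 37.12283706665039), (61.4762077331543, 59.04341125488281), 9.960145950317383)
brown [0.3407917  0.10294959 0.02128916] [0.47173538 0.17560683 0.0964287 ]
purple [ 0.3602449  -0.16500477  0.02060104] [ 0.45434473 -0.03396112  0.09819114]
spare [0.59058595 0.15493599 0.02009325] [0.70435149 0.27408186 0.09767113]
```

>>> {"op": "apply_moves", "data": {
  "dp": [
    [-0.2, 0.308, 0],
    [-0.2, 0.308, 0],
    [-0.2, 0.308, 0],
    [-0.2, 0.308, 0],
    [-0.2, 0.308, 0],
    [-0.2, 0.308, 0],
    [-0.2, 0.308, 0],
    [-0.2, 0.308, 0],
    [-0.32, 0.133, 0],
    [-0.32, 0.133, 0],
    [-0.32, 0.133, 0],
    [-0.32, 0.133, 0],
    [-0.32, 0.133, 0],
    [-0.32, 0.133, 0],
    [-0.32, 0.133, 0]
  ],
  "twist": [
    [0, 0, 0],
    [0, 0, 0],
    [0, 0, 0],
    [0, 0, 0],
    [0, 0, 0],
    [0, 0, 0],
    [0, 0, 0],
    [0, 0, 0],
    [0, 0, 0],
    [0, 0, 0],
    [0, 0, 0],
    [0, 0, 0],
    [0, 0, 0],
    [0, 0, 0],
    [0, 0, 0]
  ],
  "jaw": [255, 255, 255, 255, 255, 255, 255, 255, 255, 255, 255, 255, 255, 255, 255]
}}

```text
clock: 1.6
tcp_pos: [0.4543, 0.0975, 0.3987]
orientation: [2.455, 1.96, -0.014]
contact_force: [1.2, 0.5, 0.2]
grip_width: -0.0
```

```bash
cat >> h.py <<'E'
from scipy.spatial.transform import Rotation as Ro
AX=np.array([.643,.0562]);YAW=np.radians(8.9);U=np.array([np.cos(YAW),np.sin(YAW)])
def st(r):
    o=r.get_obs();M=Ro.from_rotvec(o["orientation"]).as_matrix();return o,np.array(o["tcp_pos"]),M
def need(r,xyz,xang):
    o,p,M=st(r);xa=np.radians(xang)
    T=np.array([[np.cos(xa),np.sin(xa),0],[np.sin(xa),-np.cos(xa),0],[0,0,-1]]).T
    d=M.T@(np.array(xyz)-p);w=Ro.from_matrix(M.T@T).as_rotvec()
    print("p",p.round(4),"xang",np.degrees(np.arctan2(M[1,0],M[0,0])).round(2),"zt",M[:,2].round(4))
    print("dp/.12 (cur axes)",(d/.12).round(3),"after-turn axes",(T.T@(np.array(xyz)-p)/.12).round(3),"twist/120",(np.degrees(w)/120).round(4),"F",o["contact_force"].round(2),"M",o["moment"].round(3),"q",np.round(o["joints"],2))
E
python3 - <<'E'
from h import *
from bench import r
need(r,[*(AX-.176*U),.30],98.9)
E
```

```text
p [0.4543 0.0975 0.3987] xang 77.22 zt [-0.0068 -0.0059 -1.    ]
dp/.12 (cur axes) [-0.524  0.251  0.825] after-turn axes [-0.583  0.033  0.822] twist/120 [-0.0032  0.0029 -0.1807] F [1.23 0.55 0.19] M [ 0.053 -0.072 -0.002] q [-0.62  0.13  0.3   2.06 -0.04  0.96  1.05]
```

>>> {"op": "apply_moves", "data": {
  "dp": [
    [0, 0, 0],
    [0, 0, 0],
    [0, 0, 0],
    [-0.2, 0.01, 0.27],
    [-0.2, 0.01, 0.27],
    [-0.2, 0.01, 0.27],
    [0, 0, 0]
  ],
  "twist": [
    [-0.001, 0.001, -0.064],
    [-0.001, 0.001, -0.064],
    [-0.001, 0.001, -0.06],
    [0, 0, 0],
    [0, 0, 0],
    [0, 0, 0],
    [0, 0, 0]
  ],
  "jaw": [255, 255, 255, 255, 255, 255, 255]
}}

```text
clock: 2.3
tcp_pos: [0.4711, 0.0174, 0.2991]
orientation: [2.015, 2.408, 0.003]
contact_force: [-0.7, 0.2, 0.3]
grip_width: -0.0001
```

```bash
python3 - <<'E'
from h import *
from bench import r
need(r,[*(AX-.176*U),.20],98.9)
E
```

```text
p [0.4711 0.0174 0.2991] xang 100.14 zt [ 2.4e-03  4.0e-04 -1.0e+00]
dp/.12 (cur axes) [ 0.097 -0.001  0.825] after-turn axes [ 0.097 -0.001  0.825] twist/120 [0.0012 0.     0.0103] F [-0.72  0.2   0.34] M [0.013 0.055 0.019] q [-0.42  0.29  0.3   2.15 -0.13  0.72  1.71]
```

>>> {"op": "apply_moves", "data": {
  "dp": [
    [0.097, 0, 0.02],
    [0, 0, 0.2],
    [0, 0, 0.2],
    [0, 0, 0.2],
    [0, 0, 0.2],
    [0, 0, 0],
    [0, 0, 0]
  ],
  "twist": [
    [0.001, 0, 0.01],
    [0, 0, 0],
    [0, 0, 0],
    [0, 0, 0],
    [0, 0, 0],
    [0, 0, 0],
    [0, 0, 0]
  ],
  "jaw": [255, 255, 255, 255, 255, 255, 255]
}}

```text
clock: 3.0
tcp_pos: [0.4708, 0.0327, 0.2007]
orientation: [2.042, 2.387, 0.007]
contact_force: [-0.0, -0.4, 0.5]
grip_width: 0.0001
```

```bash
python3 - <<'E'
from h import *
from bench import r
need(r,[*(AX-.155*U),.20],98.9)
for n in ("side","top"):
    f=r.grab_frame(n);cv2.imwrite(f"pics/{n}1.png",f["color"][:,:,::-1])
a=cv2.imread("pics/side1.png")[140:300,200:340];b=cv2.imread("pics/top1.png")[90:250,180:320]
cv2.imwrite("pics/c1.png",np.hstack([cv2.resize(x,(400,457)) for x in(a,b)]))
E
```

```text
p [0.4708 0.0327 0.2007] xang 98.92 zt [ 0.0028  0.0032 -1.    ]
dp/.12 (cur axes) [-0.029  0.157  0.006] after-turn axes [-0.029  0.157  0.006] twist/120 [ 0.0016 -0.0013  0.0002] F [-0.02 -0.4   0.46] M [-0.014  0.014  0.008] q [-0.38  0.48  0.22  2.19 -0.23  0.49  1.74]
```

View pics/c1.png

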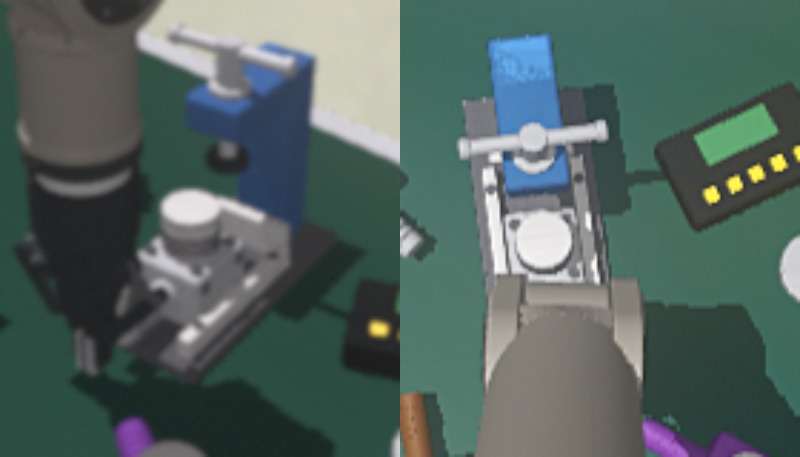

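>>> {"op": "apply_moves", "data": {
  "dp": [
    [-0.029, 0.04, 0],
    [0, 0.04, 0],
    [0, 0.04, 0],
    [0, 0.025, 0],
    [0, 0.025, 0],
    [0, 0.025, 0]
  ],
  "twist": [
    [0, 0, 0],
    [0, 0, 0],
    [0, 0, 0],
    [0, 0, 0],
    [0, 0, 0],
    [0, 0, 0]
  ],
  "jaw": [255, 255, 255, 255, 255, 255]
}}

```text
clock: 3.7
tcp_pos: [0.4945, 0.0323, 0.2038]
orientation: [-2.041, -2.385, -0.005]
contact_force: [-6.0, -1.0, 4.6]
grip_width: 0.0001
```

```bash
python3 - <<'E'
from h import *
from bench import r
need(r,[*(AX-.106*U),.20],98.9)
E
```

```text
p [0.4945 0.0323 0.2038] xang 98.89 zt [ 1.e-04  4.e-03 -1.e+00]
dp/.12 (cur axes) [0.005 0.37  0.032] after-turn axes [0.005 0.37  0.031] twist/120 [ 0.0003 -0.0019 -0.0001] F [-5.99 -0.99  4.55] M [-0.185  1.259  0.027] q [-0.37  0.5   0.23  2.14 -0.23  0.52  1.75]
```

>>> {"op": "apply_moves", "data": {
  "dp": [
    [0, 0.025, 0.006],
    [0, 0.025, 0.006],
    [0, 0.025, 0.006],
    [0, 0.025, 0.006],
    [0, 0.025, 0.006]
  ],
  "twist": [
    [0, 0, 0],
    [0, 0, 0],
    [0, 0, 0],
    [0, 0, 0],
    [0, 0, 0]
  ],
  "jaw": [255, 255, 255, 255, 255]
}}

```text
clock: 4.2
tcp_pos: [0.5038, 0.0334, 0.1984]
orientation: [-2.033, -2.374, 0.017]
contact_force: [-6.3, -0.9, 4.9]
grip_width: -0.0001
```

```bash
python3 - <<'E'
from h import *
from bench import r
need(r,[*(AX-.106*U),.20],98.9)
E
```

```text
p [0.5038 0.0334 0.1984] xang 98.85 zt [-0.0195  0.0023 -0.9998]
dp/.12 (cur axes) [ 0.008  0.291 -0.019] after-turn axes [ 0.008  0.292 -0.013] twist/120 [-0.009  -0.0025 -0.0004] F [-6.26 -0.87  4.92] M [-0.08   1.122  0.044] q [-0.37  0.52  0.23  2.11 -0.23  0.55  1.75]
```

>>> {"op": "apply_moves", "data": {
  "dp": [
    [0, 0.028, 0],
    [0, 0.028, 0],
    [0, 0.028, 0],
    [0, 0.028, 0],
    [0, 0.028, 0]
  ],
  "twist": [
    [-0.004, 0, 0],
    [-0.004, 0, 0],
    [-0.003, 0, 0],
    [-0.003, 0, 0],
    [-0.003, 0, 0]
  ],
  "jaw": [255, 255, 255, 255, 255]
}}

```text
clock: 4.7
tcp_pos: [0.5146, 0.0348, 0.1963]
orientation: [-2.04, -2.38, -0.003]
contact_force: [-5.9, -1.6, 4.2]
grip_width: 0.0001
```

```bash
python3 - <<'E'
from h import *
from bench import r
need(r,[*(AX-.106*U),.20],98.9)
E
```

```text
p [0.5146 0.0348 0.1963] xang 98.81 zt [-0.004   0.0062 -1.    ]
dp/.12 (cur axes) [ 0.011  0.201 -0.031] after-turn axes [ 0.011  0.201 -0.031] twist/120 [-0.0014 -0.0032 -0.0007] F [-5.95 -1.59  4.19] M [-0.119  1.194  0.04 ] q [-0.36  0.54  0.22  2.09 -0.23  0.54  1.75]
```

>>> {"op": "apply_moves", "data": {
  "dp": [
    [0.003, 0.028, -0.008],
    [0.003, 0.028, -0.008],
    [0.003, 0.028, -0.008],
    [0, 0.028, -0.004],
    [0, 0.028, -0.004],
    [0, 0.028, -0.003]
  ],
  "twist": [
    [-0.003, 0, 0],
    [-0.003, 0, 0],
    [-0.003, 0, 0],
    [-0.003, 0, 0],
    [-0.003, 0, 0],
    [-0.003, 0, 0]
  ],
  "jaw": [255, 255, 255, 255, 255, 255]
}}

```text
clock: 5.3
tcp_pos: [0.5336, 0.039, 0.1994]
orientation: [2.035, 2.374, 0.043]
contact_force: [-1.7, 0.4, -2.2]
grip_width: -0.0002
```

```bash
python3 - <<'E'
from h import *
from bench import r
need(r,[*(AX-.106*U),.20],98.9)
E
```

```text
p [0.5336 0.039  0.1994] xang 98.82 zt [ 0.0289  0.0114 -0.9995]
dp/.12 (cur axes) [ 0.001  0.039 -0.004] after-turn axes [ 0.001  0.039 -0.005] twist/120 [ 0.0145 -0.0032 -0.0007] F [-1.66  0.44 -2.17] M [0.034 0.978 0.021] q [-0.36  0.55  0.22  2.06 -0.24  0.53  1.75]
```

>>> {"op": "apply_moves", "data": {
  "dp": [
    [0, 0.02, 0],
    [0, 0.02, 0]
  ],
  "twist": [
    [0, 0, 0],
    [0, 0, 0]
  ],
  "jaw": [255, 255]
}}

```text
clock: 5.5
tcp_pos: [0.5355, 0.0397, 0.198]
orientation: [2.039, 2.38, 0.032]
contact_force: [-7.1, -0.8, -1.5]
grip_width: -0.0003
```

```bash
python3 - <<'E'
from h import *
from bench import r
need(r,[*(AX-.106*U),.20],98.9)
f=r.grab_frame("top");P=pts(f);reg=np.zeros((384,512),bool);reg[100:220,190:275]=1
m=reg&(abs(P[...,2]-.104)<.008);q=P[m];print("cap",m.sum(),q.mean(0),cv2.minEnclosingCircle((q[:,:2]*1000).astype(np.float32)))
g=r.grab_frame("side")
cv2.imwrite("pics/c2.png",np.hstack([cv2.resize(x[:,:,::-1],(400,400),interpolation=cv2.INTER_CUBIC) for x in(g["color"][150:270,220:340],f["color"][100:220,180:300])]))
E
```

```text
p [0.5355 0.0397 0.198 ] xang 98.84 zt [ 0.0189  0.0109 -0.9998]
dp/.12 (cur axes) [-0.002  0.024 -0.016] after-turn axes [-0.003  0.023 -0.016] twist/120 [ 0.0097 -0.0038 -0.0005] F [-7.09 -0.8  -1.53] M [-0.127  1.594  0.052] q [-0.36  0.55  0.22  2.05 -0.24  0.54  1.75]
cap 0 [nan nan nan] ((0.0, 0.0), 0.0)<stdin>:5: RuntimeWarning: Mean of empty slice.
  ret = um.true_divide(
```

View pics/c2.png

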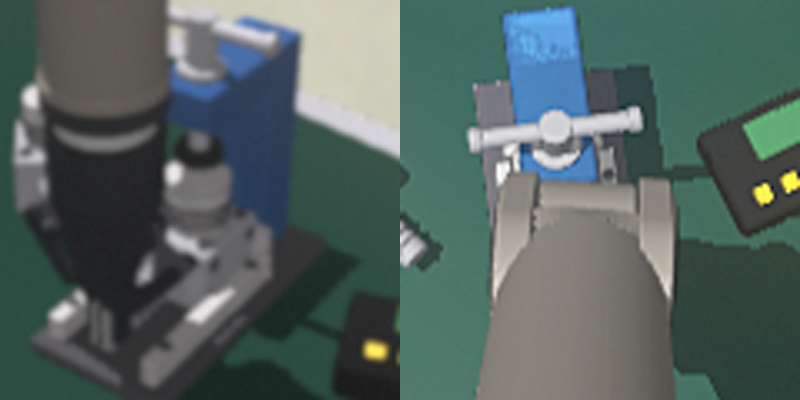

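The cap is now under the foot, near side-crop (195,185), so it's almost home. I'll push gently until the force steps up.

>>> {"op": "apply_moves", "data": {
  "dp": [
    [0, 0.022, 0],
    [0, 0.022, 0]
  ],
  "twist": [
    [0, 0, 0],
    [0, 0, 0]
  ],
  "jaw": [255, 255]
}}

```text
clock: 5.8
tcp_pos: [0.5373, 0.0403, 0.1963]
orientation: [-2.043, -2.386, -0.021]
contact_force: [-8.3, -1.4, 0.0]
grip_width: 0.0002
```

```bash
python3 - <<'E'
from h import *
from bench import r
need(r,[*(AX-.106*U),.20],98.9)
E
```

```text
p [0.5373 0.0403 0.1963] xang 98.85 zt [ 0.0083  0.0102 -0.9999]
dp/.12 (cur axes) [-0.005  0.007 -0.031] after-turn axes [-0.005  0.007 -0.031] twist/120 [ 0.0047 -0.0042 -0.0004] F [-8.35 -1.4   0.03] M [-0.209  1.622  0.019] q [-0.36  0.56  0.22  2.04 -0.24  0.55  1.75]
```

>>> {"op": "apply_moves", "data": {
  "dp": [
    [0, 0.035, -0.01],
    [0, 0.035, -0.01],
    [0, 0.035, 0]
  ],
  "twist": [
    [-0.006, 0, 0],
    [-0.006, 0, 0],
    [-0.006, 0, 0]
  ],
  "jaw": [255, 255, 255]
}}

```text
clock: 6.1
tcp_pos: [0.5374, 0.0398, 0.1952]
orientation: [-2.043, -2.383, -0.024]
contact_force: [-18.9, -3.3, 13.7]
grip_width: 0.0
```

```bash
python3 - <<'E'
from h import *
from bench import r
need(r,[*(AX-.106*U),.20],98.9)
E
```

```text
p [0.5374 0.0398 0.1952] xang 98.79 zt [ 0.0076  0.0133 -0.9999]
dp/.12 (cur axes) [-0.001  0.007 -0.04 ] after-turn axes [-0.001  0.007 -0.04 ] twist/120 [ 0.0046 -0.0057 -0.0009] F [-18.85  -3.27  13.68] M [-0.445  3.714  0.116] q [-0.36  0.56  0.22  2.04 -0.24  0.55  1.76]
```

Force rose to 19 N without movement, at exactly the finger position expected for home (s = -106 mm). I'll back off, rise and verify.

>>> {"op": "apply_moves", "data": {
  "dp": [
    [0, -0.1, 0],
    [0, -0.15, 0],
    [0, -0.2, 0],
    [0, 0, -0.4],
    [0, 0, -0.4],
    [0, 0, -0.4],
    [0, 0, -0.4],
    [0, 0, 0],
    [0, 0, 0],
    [0, 0, 0],
    [0, 0, 0],
    [0, 0, 0],
    [0, 0, 0],
    [0, 0, 0],
    [0, 0, 0],
    [0, 0, 0],
    [0, 0, 0],
    [0, 0, 0],
    [0, 0, 0]
  ],
  "twist": [
    [0, 0, 0],
    [0, 0, 0],
    [0, 0, 0],
    [0, 0, 0],
    [0, 0, 0],
    [0, 0, 0],
    [0, 0, 0],
    [0, 0, 0.07],
    [0, 0, 0.07],
    [0, 0, 0.07],
    [0, 0, 0.07],
    [0, 0, 0.07],
    [0, 0, 0.07],
    [0, 0, 0.07],
    [0, 0, 0.07],
    [0, 0, 0.07],
    [0, 0, 0.07],
    [0, 0, 0.07],
    [0, 0, 0]
  ],
  "jaw": [255, 255, 255, 255, 255, 255, 255, 120, 120, 120, 120, 120, 120, 120, 120, 120, 120, 120, 120]
}}

```text
clock: 8.0
tcp_pos: [0.4977, 0.0296, 0.4137]
orientation: [-3.111, -0.109, -0.13]
contact_force: [0.9, -0.2, 0.1]
grip_width: 0.0452
```

```bash
python3 - <<'E'
from h import *
from bench import r
o=r.get_obs();print(o["grip_width"],o["clock"])
f=r.grab_frame("top");P=pts(f);c=f["color"]
m=np.zeros((384,512),bool);m[100:170,190:262]=1
blue=(c[...,2].astype(int)-c[...,0]>40)
h=m&(abs(P[...,2]-.222)<.02)&~blue;q=P[h];print("handle",h.sum(),q.mean(0),cv2.minAreaRect((q[:,:2]*1000).astype(np.float32)))
need(r,[*(AX+.036*np.array([-.108,.994])),.45],6.2)
g=r.grab_frame("side");np.savez("pics/side3.npz",**g)
cv2.imwrite("pics/c3.png",np.hstack([cv2.resize(x[:,:,::-1],(400,400),interpolation=cv2.INTER_CUBIC) for x in(g["color"][150:270,220:340],f["color"][80:220,180:320])]))
E
```

```text
0.04516973266833474 8.0
handle 350 [0.64204554 0.05562427 0.22456139] ((642.5392456054688, 56.2486457824707), (21.783214569091797, 109.41205596923828), 4.680758476257324)
p [0.4978 0.0296 0.4138] xang 4.19 zt [ 0.0825  0.0291 -0.9962]
dp/.12 (cur axes) [ 1.234 -0.437 -0.188] after-turn axes [ 1.227 -0.389 -0.302] twist/120 [-0.0103 -0.0405 -0.0163] F [ 0.52  0.17 -0.2 ] M [-0.085  0.08  -0.   ] q [-0.66  0.16  0.54  2.01 -0.13  0.91  0.02]
```

View pics/c3.png

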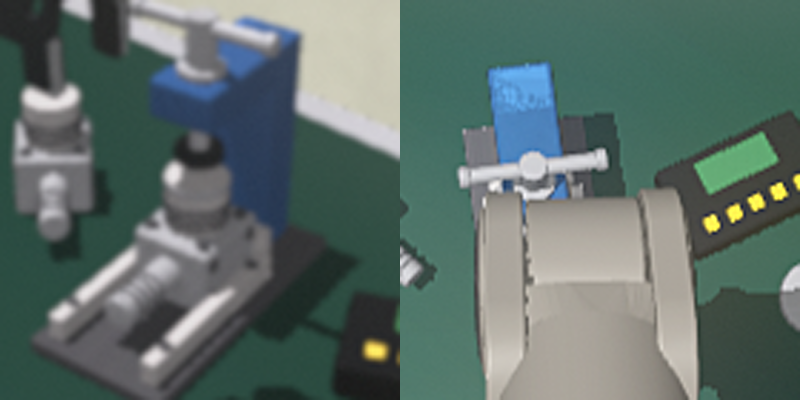

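```bash
python3 - <<'E'
from h import *
g=dict(np.load("pics/side3.npz"));P=pts(g);d=P[...,:2]-AX
s=d@U;l=d@np.array([-U[1],U[0]])
m=(abs(l)<.015)&(P[...,2]>.035)&(P[...,2]<.056)&(s>-.13)&(s<-.04)
print("stub s range",m.sum(),np.sort(s[m])[:8].round(4))
m=(abs(l)<.02)&(P[...,2]>.035)&(P[...,2]<.060)&(s>-.06)&(s<-.02);print("block front s",np.percentile(s[m],[5,25,50]))
m=(abs(l)<.02)&(P[...,2]>.072)&(P[...,2]<.1)&(s>-.06)&(s<.03);print("cap front",m.sum(),np.percentile(s[m],[1,5,25]))
m=(abs(l)<.03)&(P[...,2]>.1)&(P[...,2]<.135)&(s>-.06)&(s<.03)
print("z/foot",m.sum(),np.histogram(P[m][:,2],12))
g0=dict(np.load("pics/side0.npz"));P=pts(g0);d=P[...,:2]-AX
s=d@U;l=d@np.array([-U[1],U[0]])
m=(abs(l)<.015)&(P[...,2]>.035)&(P[...,2]<.056)&(s>-.18)&(s<-.04)
print("before stub",m.sum(),np.sort(s[m])[:8].round(4))
print(proj(g,[*(AX-.095*U),.04]))
E
```

```text
stub s range 225 [-0.0975 -0.0974 -0.0969 -0.0969 -0.0969 -0.0969 -0.0968 -0.0967]
block front s [-0.05638974 -0.04613802 -0.03681778]
cap front 172 [-0.02560907 -0.02497649 -0.02292541]
z/foot 281 (array([135,   8,   0,   0,   0,   6,  16,  12,  51,  40,   8,   5]), array([0.10004012, 0.10292396, 0.1058078 , 0.10869164, 0.11157548,
       0.11445933, 0.11734317, 0.12022701, 0.12311085, 0.12599469,
       0.12887853, 0.13176238, 0.13464622]))
before stub 302 [-0.1495 -0.1483 -0.1481 -0.148  -0.1479 -0.1478 -0.1476 -0.1474]
[255.7390605  243.60015208]
```

The transmitter is home: once the side camera's offset of about 2.5 mm is taken out, the stub end is at s≈-95 mm, and the finger position agrees. Now to the handle's left end.

>>> {"op": "apply_moves", "data": {
  "dp": [
    [0, 0, -0.15],
    [0.3, -0.1, -0.1],
    [0.3, -0.1, -0.05],
    [0.3, -0.1, -0.05],
    [0.3, -0.1, 0],
    [0, 0, 0]
  ],
  "twist": [
    [-0.01, -0.04, -0.016],
    [0, 0, 0],
    [0, 0, 0],
    [0, 0, 0],
    [0, 0, 0],
    [0, 0, 0]
  ],
  "jaw": [120, 120, 120, 120, 120, 120]
}}

```text
clock: 8.7
tcp_pos: [0.6385, 0.0959, 0.4578]
orientation: [-3.131, -0.209, -0.004]
contact_force: [-0.2, -0.4, -0.0]
grip_width: 0.0452
```

```bash
python3 - <<'E'
from h import *
from bench import r
b=np.radians(95.5)
need(r,[*(AX+.035*np.array([np.cos(b),np.sin(b)])),.376],5.5)
E
```

```text
p [0.6385 0.0959 0.4578] xang 7.64 zt [ 0.002   0.0034 -1.    ]
dp/.12 (cur axes) [0.002 0.044 0.681] after-turn axes [0.006 0.042 0.681] twist/120 [-0.0015 -0.0011  0.0178] F [-0.15 -0.42 -0.  ] M [ 0.034 -0.002  0.05 ] q [-0.62  0.42  0.52  1.6  -0.22  1.18  0.08]
```

>>> {"op": "apply_moves", "data": {
  "dp": [
    [0.004, 0.043, 0.08],
    [0, 0, 0.2],
    [0, 0, 0.2],
    [0, 0, 0.15],
    [0, 0, 0.05],
    [0, 0, 0]
  ],
  "twist": [
    [-0.001, -0.001, 0.018],
    [0, 0, 0],
    [0, 0, 0],
    [0, 0, 0],
    [0, 0, 0],
    [0, 0, 0]
  ],
  "jaw": [120, 120, 120, 120, 120, 120]
}}

```text
clock: 9.3
tcp_pos: [0.6379, 0.0858, 0.3718]
orientation: [3.138, 0.146, 0.0]
contact_force: [-0.1, 0.4, -1.0]
grip_width: 0.0453
```

```bash
python3 - <<'E'
from h import *
from bench import r
b=np.radians(95.5)
need(r,[*(AX+.035*np.array([np.cos(b),np.sin(b)])),.376],5.5)
g=r.grab_frame("side");f=r.grab_frame("top")
cv2.imwrite("pics/c4.png",np.hstack([cv2.resize(x[:,:,::-1],(400,400),interpolation=cv2.INTER_CUBIC) for x in(g["color"][110:230,220:340],f["color"][80:220,180:320])]))
E
```

```text
p [0.6379 0.0858 0.3718] xang 5.32 zt [ 3.e-04 -5.e-04 -1.e+00]
dp/.12 (cur axes) [ 0.018 -0.042 -0.035] after-turn axes [ 0.019 -0.042 -0.035] twist/120 [ 0.0002 -0.0001 -0.0015] F [-0.11  0.36 -1.02] M [ 0.024 -0.    -0.01 ] q [-0.59  0.49  0.5   1.69 -0.27  1.02  0.1 ]
```

View pics/c4.png

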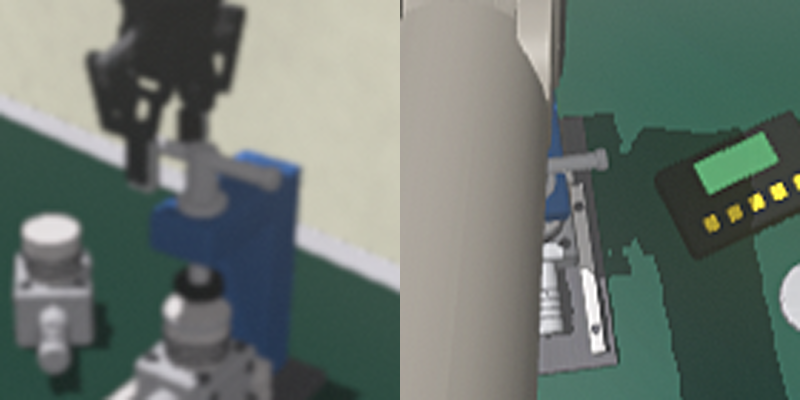

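The fingers straddle the left bar end, around side-crop (165,160). I'll centre on it and close.

>>> {"op": "apply_moves", "data": {
  "dp": [
    [0.018, -0.045, -0.03],
    [0, 0, 0],
    [0, 0, 0],
    [0, 0, 0],
    [0, 0, 0],
    [0, 0, 0],
    [0, 0, 0]
  ],
  "twist": [
    [0, 0, 0],
    [0, 0, 0],
    [0, 0, 0],
    [0, 0, 0],
    [0, 0, 0],
    [0, 0, 0],
    [0, 0, 0]
  ],
  "jaw": [120, 255, 255, 255, 255, 255, 255],
  "grip_force": 60
}}

```text
clock: 10.1
tcp_pos: [0.6401, 0.0921, 0.3801]
orientation: [-3.136, -0.145, -0.007]
contact_force: [-1.4, -0.6, 0.4]
grip_width: 0.0099
```

```bash
cat >> h.py <<'E'
def circ(r,rho=.035):
    # tool on bar at radius rho; report bar angle, radius, torque, rows
    o,p,M=st(r);d=p[:2]-AX;F=o["contact_force"];Mo=o["moment"]
    tq=Mo[2]+d[0]*F[1]-d[1]*F[0]
    th=np.degrees(np.arctan2(d[1],d[0]));xa=np.degrees(np.arctan2(M[1,0],M[0,0]))
    print("t",round(o["clock"],2),"pos ang",th.round(2),"rad mm",(1e3*np.linalg.norm(d)).round(2),"xang",xa.round(2),"z",p[2].round(4),"zt",M[:,2].round(3),"F",F.round(2),"M",Mo.round(3),"torque",tq.round(3),"w",o["grip_width"].round(4),"q7",o["joints"][6].round(2), "Ftool",(M.T@F).round(2))
E
python3 - <<'E'
from h import *
from bench import r
circ(r)
E
```

```text
Traceback (most recent call last):
  File "h.py", line 27, in circ
    print("t",round(o["clock"],2),"pos ang",th.round(2),"rad mm",(1e3*np.linalg.norm(d)).round(2),"xang",xa.round(2),"z",p[2].round(4),"zt",M[:,2].round(3),"F",F.round(2),"M",Mo.round(3),"torque",tq.round(3),"w",o["grip_width"].round(4),"q7",o["joints"][6].round(2), "Ftool",(M.T@F).round(2))
                                                                                                                                                                                                                    ^^^^^^^^^^^^^^^^^^^^^
AttributeError: 'float' object has no attribute 'round'
```

>>> {"op": "apply_moves", "data": {
  "dp": [
    [0.031, 0.002, 0.01],
    [0.031, 0.002, 0.01],
    [0.031, 0.002, 0.01],
    [0.031, 0.002, 0.01]
  ],
  "twist": [
    [0, 0, 0.05],
    [0, 0, 0.05],
    [0, 0, 0.05],
    [0, 0, 0.05]
  ],
  "jaw": [255, 255, 255, 255]
}}

```text
clock: 10.5
tcp_pos: [0.6543, 0.0896, 0.38]
orientation: [-3.09, 0.531, -0.003]
contact_force: [-6.8, -0.5, 8.8]
grip_width: 0.0094
```

```bash
sed -i 's/o\["grip_width"\].round(4)/round(float(o["grip_width"]),4)/' h.py
python3 - <<'E'
from h import *
from bench import r
circ(r)
E
```

```text
t 10.5 pos ang 71.24 rad mm 35.28 xang -19.49 z 0.38 zt [ 0.003  0.006 -1.   ] F [-6.75 -0.52  8.82] M [-0.13   1.346 -0.092] torque 0.128 w 0.0094 q7 -0.28 Ftool [-6.19  2.69 -8.84]
```

>>> {"op": "apply_moves", "data": {
  "dp": [
    [0.031, 0.002, 0],
    [0.031, 0.002, 0],
    [0.031, 0.002, 0],
    [0.031, 0.002, 0],
    [0.031, 0.002, 0],
    [0.031, 0.002, 0],
    [0.031, 0.002, 0],
    [0.031, 0.002, 0]
  ],
  "twist": [
    [0, 0, 0.05],
    [0, 0, 0.05],
    [0, 0, 0.05],
    [0, 0, 0.05],
    [0, 0, 0.05],
    [0, 0, 0.05],
    [0, 0, 0.05],
    [0, 0, 0.05]
  ],
  "jaw": [255, 255, 255, 255, 255, 255, 255, 255]
}}

```text
clock: 11.3
tcp_pos: [0.6747, 0.07, 0.3801]
orientation: [-2.584, 1.781, 0.008]
contact_force: [-2.6, -0.3, 1.0]
grip_width: 0.0101
```

```bash
python3 - <<'E'
from h import *
from bench import r
circ(r)
E
```

```text
t 11.3 pos ang 23.55 rad mm 34.55 xang -69.16 z 0.3801 zt [-0.002  0.006 -1.   ] F [-2.56 -0.33  0.98] M [-0.041  0.558  0.075] torque 0.101 w 0.0101 q7 -0.99 Ftool [-0.61  2.51 -0.97]
```

>>> {"op": "apply_moves", "data": {
  "dp": [
    [0.032, 0.002, 0],
    [0.032, 0.002, 0],
    [0.032, 0.002, 0],
    [0.032, 0.002, 0],
    [0.032, 0.002, 0],
    [0.032, 0.002, 0],
    [0.032, 0.002, 0],
    [0.032, 0.002, 0]
  ],
  "twist": [
    [0, 0, 0.048],
    [0, 0, 0.048],
    [0, 0, 0.048],
    [0, 0, 0.048],
    [0, 0, 0.048],
    [0, 0, 0.048],
    [0, 0, 0.048],
    [0, 0, 0.048]
  ],
  "jaw": [255, 255, 255, 255, 255, 255, 255, 255]
}}

```text
clock: 12.1
tcp_pos: [0.6735, 0.043, 0.3801]
orientation: [-1.65, 2.672, 0.014]
contact_force: [-1.7, 0.3, -0.4]
grip_width: 0.0097
```

```bash
python3 - <<'E'
from h import *
from bench import r
circ(r)
E
```

```text
t 12.1 pos ang -23.35 rad mm 33.2 xang -116.6 z 0.3801 zt [-0.004  0.008 -1.   ] F [-1.71  0.29 -0.37] M [0.126 0.257 0.084] torque 0.071 w 0.0097 q7 -1.65 Ftool [0.5  1.66 0.38]
```

>>> {"op": "apply_moves", "data": {
  "dp": [
    [0.032, 0, 0],
    [0.032, 0, 0],
    [0.032, 0, 0],
    [0.032, 0, 0]
  ],
  "twist": [
    [0, 0, 0.048],
    [0, 0, 0.048],
    [0, 0, 0.048],
    [0, 0, 0.048]
  ],
  "jaw": [255, 255, 255, 255]
}}

```text
clock: 12.5
tcp_pos: [0.665, 0.0323, 0.3801]
orientation: [1.067, -2.954, -0.016]
contact_force: [-1.2, 0.5, 0.2]
grip_width: 0.0098
```

```bash
python3 - <<'E'
from h import *
from bench import r
circ(r)
E
```

```text
t 12.5 pos ang -47.36 rad mm 32.49 xang -140.27 z 0.3801 zt [-0.004  0.009 -1.   ] F [-1.18  0.47  0.19] M [0.126 0.305 0.113] torque 0.095 w 0.0098 q7 -1.99 Ftool [ 0.6   1.12 -0.18]
```

>>> {"op": "apply_moves", "data": {
  "dp": [
    [0.032, 0, 0],
    [0.032, 0, 0],
    [0.032, 0, 0],
    [0.032, 0, 0]
  ],
  "twist": [
    [0, 0, 0.048],
    [0, 0, 0.048],
    [0, 0, 0.048],
    [0, 0, 0.048]
  ],
  "jaw": [255, 255, 255, 255]
}}

```text
clock: 12.9
tcp_pos: [0.6527, 0.026, 0.3801]
orientation: [0.439, -3.109, -0.014]
contact_force: [-0.9, 1.3, -0.5]
grip_width: 0.0096
```

```bash
python3 - <<'E'
from h import *
from bench import r
circ(r)
g=r.grab_frame("side")
cv2.imwrite("pics/c5.png",cv2.resize(g["color"][140:240,230:330,::-1],(500,500),interpolation=cv2.INTER_CUBIC))
E
```

```text
t 12.9 pos ang -72.21 rad mm 31.75 xang -163.93 z 0.3801 zt [-0.003  0.009 -1.   ] F [-0.92  1.34 -0.49] M [0.058 0.031 0.115] torque 0.101 w 0.0096 q7 -2.32 Ftool [0.52 1.54 0.5 ]
```

View pics/c5.png

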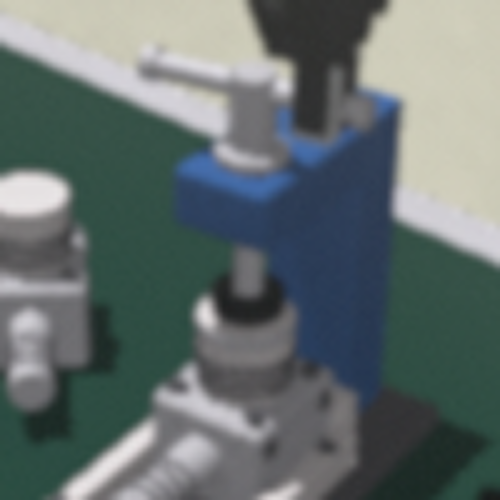

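>>> {"op": "apply_moves", "data": {
  "dp": [
    [0.032, 0, 0],
    [0.032, 0, 0],
    [0.032, 0, 0]
  ],
  "twist": [
    [0, 0, 0.048],
    [0, 0, 0.048],
    [0, 0, 0.048]
  ],
  "jaw": [255, 255, 255]
}}

```text
clock: 13.25
tcp_pos: [0.6422, 0.0249, 0.3801]
orientation: [-0.042, -3.14, -0.012]
contact_force: [0.9, 0.5, -1.1]
grip_width: 0.0099
```

```bash
python3 - <<'E'
from h import *
from bench import r
circ(r)
E
```

```text
t 13.25 pos ang -91.44 rad mm 31.3 xang 178.48 z 0.3801 zt [-0.001  0.008 -1.   ] F [ 0.92  0.49 -1.13] M [ 0.005 -0.055  0.129] torque 0.158 w 0.0099 q7 -2.57 Ftool [-0.91  0.5   1.13]
```

Torque is just starting to rise (0.158 N m), so the foot may be touching. Joint 7 is near its range, so I'll regrip with a half turn of the tool.

>>> {"op": "apply_moves", "data": {
  "dp": [
    [0, 0, 0],
    [0, 0, 0],
    [0, 0, 0],
    [0, 0, -0.2],
    [0, 0, -0.2],
    [0, 0, -0.2],
    [0, 0, 0],
    [0, 0, 0],
    [0, 0, 0],
    [0, 0, 0],
    [0, 0, 0],
    [0, 0, 0],
    [0, 0, 0],
    [0, 0, 0],
    [0, 0, 0],
    [0, 0, 0],
    [0, 0, 0],
    [0, 0, 0],
    [0, 0, 0],
    [0, 0, 0]
  ],
  "twist": [
    [0, 0, 0],
    [0, 0, 0],
    [0, 0, 0],
    [0, 0, 0],
    [0, 0, 0],
    [0, 0, 0],
    [0, 0, -0.071],
    [0, 0, -0.071],
    [0, 0, -0.071],
    [0, 0, -0.071],
    [0, 0, -0.071],
    [0, 0, -0.071],
    [0, 0, -0.071],
    [0, 0, -0.071],
    [0, 0, -0.071],
    [0, 0, -0.071],
    [0, 0, -0.071],
    [0, 0, -0.071],
    [0, 0, -0.071],
    [0, 0, -0.071]
  ],
  "jaw": [120, 120, 120, 120, 120, 120, 120, 120, 120, 120, 120, 120, 120, 120, 120, 120, 120, 120, 120, 120]
}}

```text
clock: 15.25
tcp_pos: [0.6451, 0.0217, 0.4606]
orientation: [-2.711, 1.565, -0.013]
contact_force: [0.7, 0.3, -0.0]
grip_width: 0.0451
```

>>> {"op": "apply_moves", "data": {
  "dp": [
    [0, 0, 0],
    [0, 0, 0],
    [0, 0, 0],
    [0, 0, 0],
    [0, 0, 0],
    [0, 0, 0],
    [0, 0, 0],
    [0, 0, 0]
  ],
  "twist": [
    [0, 0, -0.071],
    [0, 0, -0.071],
    [0, 0, -0.071],
    [0, 0, -0.071],
    [0, 0, -0.071],
    [0, 0, -0.071],
    [0, 0, -0.071],
    [0, 0, 0]
  ],
  "jaw": [120, 120, 120, 120, 120, 120, 120, 120]
}}

```text
clock: 16.05
tcp_pos: [0.6453, 0.0185, 0.4648]
orientation: [-3.135, -0.008, -0.035]
contact_force: [0.2, -0.4, 0.4]
grip_width: 0.0452
```

```bash
python3 - <<'E'
from h import *
from bench import r
f=r.grab_frame("top");P=pts(f);c=f["color"]
need(r,[*(AX+.035*np.array([0.015,-1])),.378],-1.5);circ(r)
g=r.grab_frame("side")
cv2.imwrite("pics/c6.png",np.hstack([cv2.resize(x[:,:,::-1],(400,400),interpolation=cv2.INTER_CUBIC) for x in(g["color"][110:230,220:340],f["color"][80:220,180:320])]))
E
```

```text
p [0.6453 0.0184 0.4648] xang 0.06 zt [ 0.0223  0.0066 -0.9997]
dp/.12 (cur axes) [-0.031 -0.018  0.723] after-turn axes [-0.016 -0.023  0.724] twist/120 [-0.0033 -0.0106  0.013 ] F [ 0.45 -0.35 -0.55] M [0.007 0.075 0.013] q [-0.55  0.42  0.59  1.6  -0.26  1.18  0.1 ]
t 16.1 pos ang -86.49 rad mm 37.85 xang 0.06 z 0.4648 zt [ 0.022  0.007 -1.   ] F [ 0.45 -0.35 -0.55] M [0.007 0.075 0.013] torque 0.029 w 0.0452 q7 0.1 Ftool [0.43 0.35 0.55]
```

View pics/c6.png

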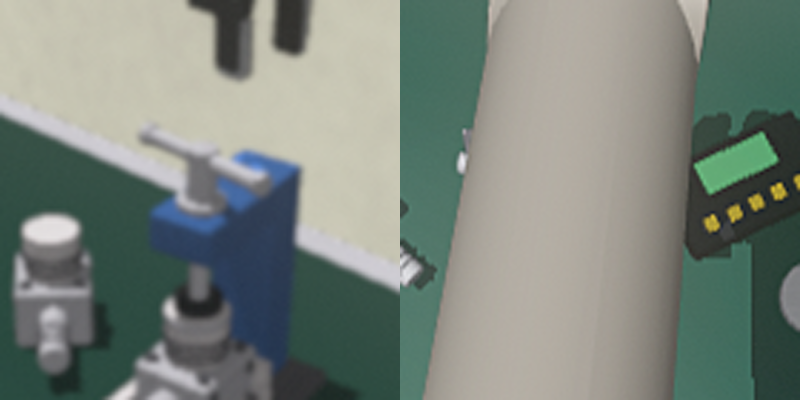

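The bar is free, with ends at side-crop (150,133) and (263,183), and the fingers are above its right end. Descending to grip.

>>> {"op": "apply_moves", "data": {
  "dp": [
    [-0.02, -0.02, 0.05],
    [0, 0, 0.2],
    [0, 0, 0.2],
    [0, 0, 0.18],
    [0, 0, 0.06],
    [0, 0, 0]
  ],
  "twist": [
    [-0.003, -0.01, 0.013],
    [0, 0, 0],
    [0, 0, 0],
    [0, 0, 0],
    [0, 0, 0],
    [0, 0, 0]
  ],
  "jaw": [120, 120, 120, 120, 120, 120]
}}

```text
clock: 16.75
tcp_pos: [0.644, 0.021, 0.3811]
orientation: [3.141, -0.071, 0.008]
contact_force: [-0.2, 0.7, 0.4]
grip_width: 0.0451
```

```bash
python3 - <<'E'
from h import *
from bench import r
need(r,[*(AX+.035*np.array([0.015,-1])),.378],-1.5);circ(r)
g=r.grab_frame("side")
for a in((264.4,150.5),(298.9,164.9)): print(ray(g,*a,.222))
cv2.imwrite("pics/c7.png",cv2.resize(g["color"][110:230,220:340,::-1],(500,500),interpolation=cv2.INTER_CUBIC))
E
```

```text
p [0.644  0.021  0.3811] xang -2.58 zt [ 4.8e-03 -3.0e-04 -1.0e+00]
dp/.12 (cur axes) [-0.004 -0.002  0.026] after-turn axes [-0.004 -0.002  0.026] twist/120 [ 0.0001 -0.0023 -0.009 ] F [-0.17  0.71  0.41] M [-0.003 -0.019  0.007] q [-0.54  0.5   0.57  1.69 -0.3   1.04  0.09]
t 16.75 pos ang -88.44 rad mm 35.24 xang -2.58 z 0.3811 zt [ 0.005 -0.    -1.   ] F [-0.17  0.71  0.41] M [-0.003 -0.019  0.007] torque 0.001 w 0.0451 q7 0.09 Ftool [-0.2  -0.7  -0.41]
[0.63587289 0.10068346 0.222     ]
[0.63550485 0.00064038 0.222     ]
```

View pics/c7.png

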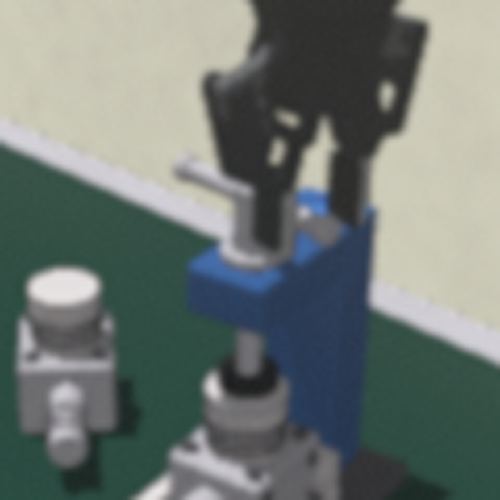

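>>> {"op": "apply_moves", "data": {
  "dp": [
    [-0.01, 0, 0.015],
    [0, 0, 0],
    [0, 0, 0],
    [0, 0, 0],
    [0, 0, 0],
    [0, 0, 0],
    [0, 0, 0]
  ],
  "twist": [
    [0, 0, 0],
    [0, 0, 0],
    [0, 0, 0],
    [0, 0, 0],
    [0, 0, 0],
    [0, 0, 0],
    [0, 0, 0]
  ],
  "jaw": [255, 255, 255, 255, 255, 255, 255],
  "grip_force": 60
}}

```text
clock: 17.5
tcp_pos: [0.6422, 0.0208, 0.3819]
orientation: [-3.14, 0.071, -0.008]
contact_force: [-1.5, -0.4, -2.3]
grip_width: 0.0109
```

```bash
python3 - <<'E'
from h import *
from bench import r
circ(r)
E
```

```text
t 17.5 pos ang -91.23 rad mm 35.38 xang -2.6 z 0.3819 zt [ 0.005  0.    -1.   ] F [-1.54 -0.38 -2.25] M [-0.033  0.307  0.144] torque 0.09 w 0.0109 q7 0.09 Ftool [-1.53  0.45  2.25]
```

>>> {"op": "apply_moves", "data": {
  "dp": [
    [-0.03, 0, 0],
    [-0.03, -0.002, 0]
  ],
  "twist": [
    [0, 0, 0.046],
    [0, 0, 0.048]
  ],
  "jaw": [255, 255]
}}

```text
clock: 17.7
tcp_pos: [0.6349, 0.0215, 0.3819]
orientation: [-3.116, 0.387, -0.006]
contact_force: [-3.2, 0.2, -0.5]
grip_width: 0.0107
```

```bash
python3 - <<'E'
from h import *
from bench import r
circ(r)
E
```

```text
t 17.7 pos ang -103.2 rad mm 35.62 xang -14.17 z 0.3819 zt [ 0.004  0.001 -1.   ] F [-3.23  0.19 -0.45] M [-0.076  0.632  0.227] torque 0.113 w 0.0107 q7 -0.09 Ftool [-3.18  0.61  0.44]
```

>>> {"op": "apply_moves", "data": {
  "dp": [
    [-0.03, -0.002, 0],
    [-0.03, -0.002, 0]
  ],
  "twist": [
    [0, 0, 0.048],
    [0, 0, 0.048]
  ],
  "jaw": [255, 255]
}}

```text
clock: 17.9
tcp_pos: [0.6275, 0.0239, 0.3819]
orientation: [-3.059, 0.711, -0.003]
contact_force: [-2.8, 0.1, -1.0]
grip_width: 0.0107
```

```bash
python3 - <<'E'
from h import *
from bench import r
circ(r)
E
```

```text
t 17.9 pos ang -115.68 rad mm 35.83 xang -26.16 z 0.3819 zt [ 0.002  0.001 -1.   ] F [-2.84  0.13 -1.02] M [-0.025  0.416  0.284] torque 0.19 w 0.0107 q7 -0.28 Ftool [-2.61  1.14  1.01]
```

>>> {"op": "apply_moves", "data": {
  "dp": [
    [-0.03, -0.002, 0],
    [-0.005, 0, 0]
  ],
  "twist": [
    [0, 0, 0.048],
    [0, 0, 0.008]
  ],
  "jaw": [255, 255]
}}

```text
clock: 18.1
tcp_pos: [0.6234, 0.0261, 0.3819]
orientation: [-3.01, 0.897, -0.003]
contact_force: [-1.1, 0.2, -2.5]
grip_width: 0.011
```

```bash
python3 - <<'E'
from h import *
from bench import r
circ(r)
E
```

```text
t 18.1 pos ang -123.02 rad mm 35.92 xang -33.18 z 0.3819 zt [ 0.002  0.    -1.   ] F [-1.13  0.2  -2.54] M [-0.08   0.241  0.287] torque 0.249 w 0.011 q7 -0.39 Ftool [-1.06  0.45  2.54]
```

>>> {"op": "apply_moves", "data": {
  "dp": [
    [-0.025, -0.001, 0],
    [-0.008, 0, 0]
  ],
  "twist": [
    [0, 0, 0.04],
    [0, 0, 0.012]
  ],
  "jaw": [255, 255]
}}

```text
clock: 18.3
tcp_pos: [0.6202, 0.0283, 0.382]
orientation: [-2.958, 1.058, -0.003]
contact_force: [-1.4, -1.2, -2.8]
grip_width: 0.0109
```

```bash
python3 - <<'E'
from h import *
from bench import r
circ(r)
E
```

```text
t 18.3 pos ang -129.27 rad mm 36.0 xang -39.35 z 0.382 zt [ 0.002 -0.001 -1.   ] F [-1.41 -1.19 -2.81] M [-0.161  0.301  0.449] torque 0.437 w 0.0109 q7 -0.49 Ftool [-0.34  1.82  2.8 ]
```

```bash
python3 - <<'E'
from h import *
from bench import r
for i in range(6):
    circ(r); g=r.grab_frame("side")
E
```

```text
t 18.3 pos ang -129.27 rad mm 36.0 xang -39.35 z 0.382 zt [ 0.002 -0.001 -1.   ] F [-1.41 -1.19 -2.81] M [-0.161  0.301  0.449] torque 0.437 w 0.0109 q7 -0.49 Ftool [-0.34  1.82  2.8 ]
t 18.35 pos ang -129.34 rad mm 35.98 xang -39.35 z 0.382 zt [ 0.002 -0.    -1.   ] F [-3.35 -0.5  -1.55] M [-0.133  0.542  0.354] torque 0.272 w 0.0114 q7 -0.49 Ftool [-2.28  2.52  1.54]
t 18.4 pos ang -129.25 rad mm 36.02 xang -39.26 z 0.3819 zt [ 0.002 -0.    -1.   ] F [-2.18 -0.38 -1.09] M [-0.158  0.484  0.3  ] torque 0.248 w 0.011 q7 -0.49 Ftool [-1.44  1.68  1.08]
t 18.45 pos ang -129.19 rad mm 36.03 xang -39.24 z 0.382 zt [ 0.002 -0.    -1.   ] F [-2.68  0.2  -0.88] M [-0.12   0.505  0.275] torque 0.196 w 0.0109 q7 -0.49 Ftool [-2.2   1.54  0.88]
t 18.5 pos ang -129.19 rad mm 36.04 xang -39.26 z 0.382 zt [ 0.002  0.    -1.   ] F [-3.18 -0.36 -1.19] M [-0.132  0.518  0.332] torque 0.252 w 0.0107 q7 -0.49 Ftool [-2.23  2.29  1.18]
t 18.55 pos ang -129.16 rad mm 36.06 xang -39.28 z 0.382 zt [ 0.002  0.    -1.   ] F [-3.16  0.03 -1.16] M [-0.127  0.569  0.372] torque 0.282 w 0.0113 q7 -0.49 Ftool [-2.47  1.98  1.16]
```

At rest the torque averages about 0.26 N m; the 0.437 was a transient. I'll keep going in small steps and average each one.

```bash
cat >> h.py <<'E'
def avg(r,n=6):
    T=[];X=[]
    for i in range(n):
        r.grab_frame("side");o,p,M=st(r);d=p[:2]-AX;F=o["contact_force"]
        T.append(o["moment"][2]+d[0]*F[1]-d[1]*F[0]);X.append(np.degrees(np.arctan2(M[1,0],M[0,0])))
    print("t",round(o["clock"],2),"torque",np.round(T,3),"mean",np.mean(T).round(3),"med",np.median(T).round(3),"xang",np.mean(X).round(2))
E
echo ok
```

```text
ok
```

>>> {"op": "apply_moves", "data": {
  "dp": [
    [-0.025, -0.001, 0],
    [-0.008, 0, 0]
  ],
  "twist": [
    [0, 0, 0.04],
    [0, 0, 0.012]
  ],
  "jaw": [255, 255]
}}

```text
clock: 18.8
tcp_pos: [0.6173, 0.0306, 0.382]
orientation: [-2.896, 1.217, -0.002]
contact_force: [-2.9, -0.2, -1.4]
grip_width: 0.0111
```

```bash
python3 - <<'E'
from h import *
from bench import r
circ(r);avg(r)
E
```

```text
t 18.8 pos ang -135.12 rad mm 36.28 xang -45.58 z 0.382 zt [ 0.001  0.    -1.   ] F [-2.93 -0.17 -1.41] M [-0.166  0.525  0.49 ] torque 0.419 w 0.0111 q7 -0.59 Ftool [-1.93  2.21  1.41]
t 19.1 torque [0.359 0.281 0.35  0.349 0.334 0.401] mean 0.346 med 0.35 xang -45.48
```

>>> {"op": "apply_moves", "data": {
  "dp": [
    [-0.025, -0.001, 0],
    [-0.008, 0, 0]
  ],
  "twist": [
    [0, 0, 0.04],
    [0, 0, 0.012]
  ],
  "jaw": [255, 255]
}}

```text
clock: 19.3
tcp_pos: [0.6146, 0.0333, 0.382]
orientation: [-2.826, 1.371, -0.001]
contact_force: [-2.8, -0.5, -0.7]
grip_width: 0.0114
```

```bash
python3 - <<'E'
from h import *
from bench import r
circ(r);avg(r,8)
E
```

```text
t 19.3 pos ang -141.11 rad mm 36.49 xang -51.78 z 0.382 zt [ 0.001  0.    -1.   ] F [-2.79 -0.49 -0.68] M [-0.125  0.649  0.609] torque 0.559 w 0.0114 q7 -0.69 Ftool [-1.34  2.5   0.68]
t 19.7 torque [0.445 0.393 0.357 0.413 0.463 0.512 0.479 0.427] mean 0.436 med 0.436 xang -51.67
```

Resting torque is 0.436 N m, in the middle of the firm range. Releasing and lifting away.

>>> {"op": "apply_moves", "data": {
  "dp": [
    [0, 0, 0],
    [0, 0, 0],
    [0, 0, 0],
    [0, 0, 0],
    [0, 0, -0.15],
    [0, 0, -0.25],
    [0, 0, -0.3],
    [0, 0, -0.1],
    [-0.2, -0.2, 0],
    [-0.2, -0.2, 0],
    [-0.2, -0.2, 0],
    [-0.2, -0.2, 0],
    [0, 0, 0],
    [0, 0, 0]
  ],
  "twist": [
    [0, 0, 0],
    [0, 0, 0],
    [0, 0, 0],
    [0, 0, 0],
    [0, 0, 0],
    [0, 0, 0],
    [0, 0, 0],
    [0, 0, 0],
    [0, 0, 0],
    [0, 0, 0],
    [0, 0, 0],
    [0, 0, 0],
    [0, 0, 0],
    [0, 0, 0]
  ],
  "jaw": [120, 120, 120, 120, 120, 120, 120, 120, 120, 120, 120, 120, 120, 120]
}}

```text
clock: 21.1
tcp_pos: [0.6341, 0.1712, 0.4842]
orientation: [-2.813, 1.376, -0.02]
contact_force: [0.8, -0.2, -0.1]
grip_width: 0.0454
```

```bash
python3 - <<'E'
from h import *
from bench import r
o=r.get_obs();print(o["tcp_pos"],o["contact_force"],o["grip_width"],o["qvel"].round(3))
g=r.grab_frame("side");f=r.grab_frame("top")
P=pts(g);d=P[...,:2]-AX;s=d@U;l=d@np.array([-U[1],U[0]])
m=(abs(l)<.015)&(P[...,2]>.035)&(P[...,2]<.056)&(s>-.13)&(s<-.04);print("stub",np.sort(s[m])[:6].round(4))
f0=dict(np.load("pics/top0.npz"));P0=pts(f0);P=pts(f)
c=np.hstack([g["color"],f["color"]])[:,:,::-1]
cv2.imwrite("pics/end_s.png",cv2.resize(g["color"][130:290,210:400,::-1],(760,600),interpolation=cv2.INTER_CUBIC));cv2.imwrite("pics/end_t.png",f["color"][:,:,::-1])
E
```

```text
[0.63413853 0.17123162 0.48423763] [ 0.7804351  -0.22375888 -0.10903125] 0.04540854391441693 [-0.029  0.021 -0.029 -0.017 -0.027 -0.001 -0.004]
stub [-0.0974 -0.0973 -0.0973 -0.0968 -0.0967 -0.0966]
```

View pics/end_s.png

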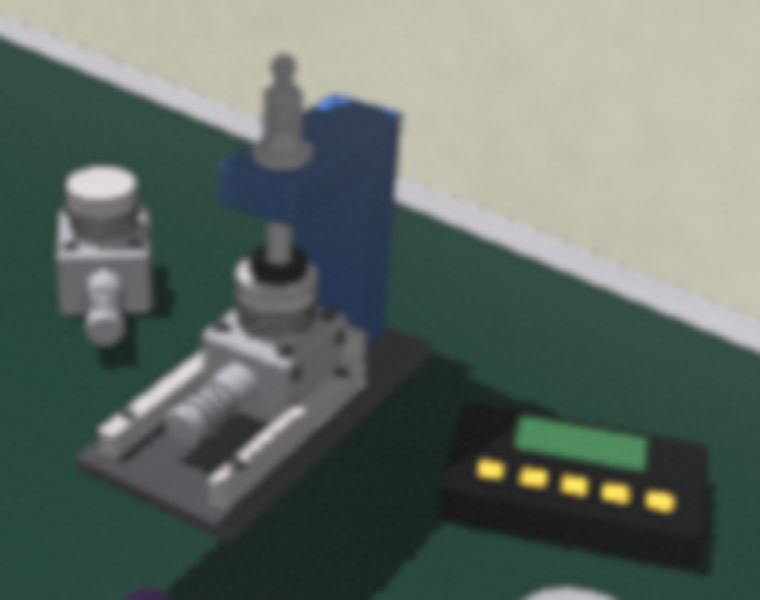

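View pics/end_t.png

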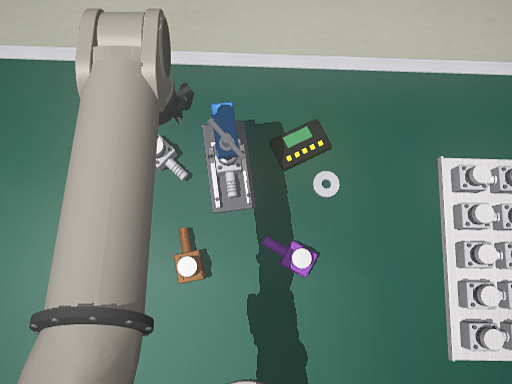

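The foot sits on the cap at side-crop (278,265). The transmitter is still home, with the stub reading unchanged at -0.097. The bystanders are at their starting pixels in the top view: meter (300,145), flange (326,184), spare stub (180,170). The hand is clear.

```bash
python3 -c "
from bench import r
print(r.hand_in())"
```

```text
the job is handed in; nothing more can be done
None
```

I pushed the transmitter home and screwed the press down until it was firmly tight, then released the handle and handed the job in at about 21 s. No verdict came back, so the result rests on my own last checks.

- **Push:** sliding took about 6–8 N. The transmitter stopped moving at about 19 N horizontal (about 23 N in all, with some vertical load), under the 40 N limit.
- **Home:** the finger position and the stub's measured position both put the transmitter home within 1–2 mm. This takes out the side camera's offset of about 2.5 mm. The stub had not moved after clamping.
- **Clamp:** I turned the handle clockwise about 4.1 rad in total, gripping it twice. The torque at rest averaged 0.436 N m, in the middle of the firm range. By the given ratios that is roughly 24–45 N of clamp.
- **Readings that disagreed:** single torque readings were noisy. One read 0.56 N m just after the last step, and the settled ones ranged from 0.36 to 0.51 N m, so I relied on averages. I could not measure the clamp force directly.
- **Bystanders:** in the final top view the meter and flange looked unmoved. The spare was partly hidden behind the arm there, but its visible stub was in place. The hand was well clear, with about 1 N or less on the force sensor.

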